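Shut down a camper kitchen for transport

TASK

Shut the camper kitchen down for the road with gentle fingertip pushes from above: first push the gas knob (the wide round one at the front of the hob) fully in, then push in the pump knob (the tall round one on the switch box), and last push down the pop-up drain plug in the sink; each stays in. Grasp or lift nothing, do not shove the loose switch box along, leave the hob's igniter and the square light switch unpressed, leave everything else where it stands, and finish with the hand clear.

Things in the scene. Friction and masses are not known exactly. Their poses are not given: they have to be found in the camera images.
- hob: single-burner camper hob, a fixed steel block 280 (x) x 250 (y) mm, top deck 85 mm high; origin at the centre of its underside, z up. It stands left or right of the switch box, turned by up to about 10 degrees. Its -x edge (front) faces the robot. The burner is at (40, 0) mm with a pan support whose top is 110 mm high and reaches 85 mm around the burner; a loose bowl stands on it
- gas_top (a point): centre of the top face of the gas knob: black, flat round head 36 mm across, 16 mm thick, on a thin stem, at (-105, 50) mm in the hob's frame. It stands 34 mm above the deck when out, 22 mm when in. The point moves with the knob
- gas (a joint): gas knob: how far it is pushed in, in m, 0 = out, 0.012 = fully in; starts at 0 to 0.002. It slides straight down by 12 mm against a steady 3 N, then meets a firm stop, and stays where it is left. Its head is cushioned: it gives 1 mm for every 3 N pushed (5 mm at most) and springs up again when let go.
- igniter_top (a point): centre of the top of the igniter, a small black round button 16 mm across, 12 mm above the deck, at (-105, -60) mm in the hob's frame: leave it alone
- igniter (a joint): igniter: how far it is pressed, in m (0 to 0.006), springs back; leave it alone
- sink: shallow steel camper sink, a fixed block 280 (x) x 250 (y) mm, rim 85 mm high; origin at the centre of its underside, z up. It stands on the other side from the hob, turned by up to about 10 degrees. The open bowl is 200 (x) x 200 (y) mm inside, centred at (-15, 0) mm, its floor 30 mm above the bench, 55 mm below the rim. A folded tap lies along the back (+x) rim and tops out 108 mm above the bench
- plug_top (a point): centre of the top face of the pop-up drain plug: steel disc 44 mm across, 8 mm thick, in the middle of the bowl at (-15, 0) mm in the sink's frame. It stands 22 mm above the bowl's floor when up, 10 mm when down. The point moves with the plug
- plug (a joint): drain plug: how far it is pushed down, in m, 0 = up, 0.012 = fully down; starts at 0 to 0.002. It slides straight down by 12 mm against a steady 3 N, then meets a firm stop, and stays where it is left. Its head is cushioned: it gives 1 mm for every 3 N pushed (5 mm at most) and springs up again when let go.
- switchbox: grey switch box 120 (x) x 66 (y) mm, 50 mm high, 0.6 to 1.1 kg, standing loose on the bench between hob and sink, turned any way round; origin at the centre of its underside, z up
- pump_top (a point): centre of the top face of the pump knob: black round plunger 24 mm across at (-30, 0) mm in the switch box's frame. It stands 28 mm above the box's top when out, 16 mm when in. The point moves with the knob
- pump (a joint): pump knob: how far it is pushed in, in m, 0 = out, 0.012 = fully in; starts at 0 to 0.002. It slides straight down by 12 mm against a steady 3 N, then meets a firm stop, and stays where it is left. Its head is cushioned: it gives 1 mm for every 3 N pushed (5 mm at most) and springs up again when let go.
- light_top (a point): centre of the top face of the light switch: black square 30 x 30 mm at (30, 0) mm in the switch box's frame, 10 mm above the box's top: leave it alone
- light (a joint): light switch: how far it is pressed, in m (0 to 0.005); must stay near 0
- bowl: small open steel bowl, 120 mm across the rim, 35 mm high, standing loose on the hob's pan support; origin at the centre of its underside
- bottle: closed white plastic bottle with a black cap, 52 mm across, 140 mm high, standing on the bench behind the switch box; origin at the centre of its underside
- tape: cardboard roll core (ring) 64 mm across, 24 mm high, lying flat on the bench near the robot; origin at the centre of its underside
- screwdriver: screwdriver about 200 mm long, lying on the bench; origin on the bench under its middle
- wrench: steel wrench about 180 mm long, lying on the bench; origin on the bench under its middle
- mug: white mug, 76 mm across, 85 mm high, on the bench at the left; origin at the centre of its underside
- tray: empty blue small-parts tray 120 x 90 mm, 40 mm high, on the bench at the right; origin at the centre of its underside
There are look-alikes about, which are no part of the job. Leave any orange look-alike of the switchbox alone.

How it is judged:
On the way, in this order (a step that is already met when the one before it is completed fails the run):
1. gas knob pushed in (value of joint gas above 0.009 m), for 0.1 s.
2. then pump knob pushed in (value of joint pump above 0.009 m), for 0.1 s.
3. then drain plug pushed down (value of joint plug above 0.009 m), for 0.1 s.
At the end, for the whole second after the job is handed in: gas knob, pump knob and drain plug are each at least 9 mm of their 12 mm in and stay there; light switch less than 3 mm and igniter less than 2 mm pressed; the switch box stands flat within 15 mm of where it began; every bystander is within 20 mm of where it began (value of joint each of gas, pump, plug above 0.009 m and value of joint light below 0.003 m and value of joint igniter below 0.002 m and distance of switchbox from where it was at the start of the episode below 0.015 m and angle between switchbox's own z axis and vertical below 0.05 rad and linear speed of switchbox below 0.01 m/s and distance of each of bowl, bottle, tape, screwdriver, wrench, mug, tray from where it was at the start of the episode below 0.02 m); the robot touches nothing.
It fails at once if out of order: the pump knob was pushed in before the gas knob was in, or the drain plug before the pump knob was in ((value of joint pump above 0.005 m and value of joint gas below 0.009 m) or (value of joint plug above 0.005 m and value of joint pump below 0.009 m)).
It fails at once if pushed harder than a gentle push (25 N) (contact force between the fingers and hob above 25 N or contact force between the fingers and switchbox above 25 N or contact force between the fingers and sink above 25 N).
It fails at once if the light switch or igniter was pressed (value of joint light above 0.003 m or value of joint igniter above 0.002 m).
It fails at once if the switch box was shoved 15 mm, lifted or tipped (distance of switchbox from where it was at the start of the episode above 0.015 m or height (world z) of switchbox above 0.01 m or angle between switchbox's own z axis and vertical above 0.15 rad).
It fails at once if a bystander was moved by more than 20 mm (distance of any of bowl, bottle, tape, screwdriver, wrench, mug, tray from where it was at the start of the episode above 0.02 m).
It also fails if it takes over 51 s, if anything falls off the work surface, if the arm or the gripper's body presses on something with over 40 N, if the wrist force passes 120 N, or if a joint passes its speed limit or range.

ROBOT

A 6-joint arm with a two-finger parallel gripper is mounted at the origin on the work surface. World frame = base frame: x ahead of the robot, y to its left, z up, the work surface at z = 0. Lengths are in m, angles in rad, forces in N, time in s.
With the tool pointing down it reaches from about 0.35 to 0.85 m from the base axis. Payload 8.1 kg.
Tool frame: the origin (TCP) lies between the finger pads; the fingertips stand 11 mm ahead of it and the grasp point (between the pads) lies 8 mm behind it (robot.tips_ahead is the distance from the TCP to the fingertips, in m); z points along the fingers, y is the line along which they close (so a half turn about z gives the same grasp; the last joint's range is limited). The gripper opens to 93 mm and grips with 3 to 60 N. Pads are 15 mm wide; open, the fingers measure 128 mm over their backs; the gripper's body (75 mm by 188 mm) begins 65 mm behind the grasp point.
Start: joints at [-1.313, 0.13, 1.488, -0, 1.523, -0.085], TCP at [0.202, -0.565, 0.23] pointing down, gripper open.
Joint ranges: [-2.96, 2.96], [-0.89, 2.26], [0.02, 2.5], [-1.34, 4.48], [0, 2.73], [-2.66, 2.66]. Speed limits (rad/s): [2.39, 2.39, 2.79, 3.14, 3.14, 3.14].

INTERFACE

Orientations are given as a rotation vector (axis times angle).
In Python, from plant import robot gives the robot as it stands. The module is installed in compiled form; this text tells all that it offers.
- The arm moves only by the tool move_arm, never from a script. Its argument "deltas" is one flat list of numbers, 7 for each row, row after row: the shift along the tool's x, y, z in m, then the turn, a rotation vector about the tool's x, y, z in rad, then the opening, from 0 (shut) to 1 (fully open). A call has 1 to 12 rows; each row is the pose to reach, as a shift and turn from the pose commanded when the call began, along the tool's axes at that moment; what a row does not reach only later rows make up. A row lasts 1/8 s, in which the tool goes at most 62.5 mm and 10.7 degrees, less where a joint would pass 70% of its speed; a pose out of reach is approached as far as the arm can. A call with a gripper value outside its range is refused whole. The fingers move at their own pace and stop on an object; "squeeze" is the grip in N (left out, the last holds). Time passes only in rows, so rows that repeat a pose let the fingers close. It gives the time, the measured TCP pose, the force, the opening and the grip force at its end, in the units of the state.
- robot.read_state(): the state, without advancing time (a new reading comes with each control period).
- robot.read_camera(name): name is "side" or "top"; returns (picture, depth): 420x560x3 uint8, red, green, blue; 420x560 float32, m along the optical axis (not along the pixel's ray), 0 where there is no reading.
- robot.camera_model(name): a dict with "K" (3x3 intrinsics, pixels), "R" (3x3) and "t" (3): a world point X has camera coordinates R X + t. Camera axes: x right, y down, z forward; pixel columns grow to the right and rows downward; lengths in m; the calibration is good to about 2 mm. A picture is of the moment at which its call begins. camera_model takes no time and is no camera call.
- robot.close_job(): hands the job in; it is judged then, once.
Trained networks look in the newest picture that a camera, given by its name, has taken for a name from the list of things; names that differ only in an ending like _2 or _b are one class to them, and where a whole thing is asked for, a point or a joint stands for the part that bears it (a point fixed in the world has none). Each returns a list of dicts, best first, with "confidence" (0 to 1); they miss things now and then, are a little off and sometimes report something else, mostly with a low value. They report only what shows in the picture. A call takes as long as a camera call. They do not tell look-alikes from the thing itself.
- robot.recognise(camera, label): "uv" ([column, row] in pixels, amid what is visible of it).
The state is a dict: "t": time; "q": joint angles; "dq": joint speeds; "joint_torque": joint torques, N m; "tool_pos": TCP position; "orientation": TCP orientation; "force": force on the tool from outside, world axes, zero at the start; "wrist_torque": the same for the moment, N m; "opening": finger opening in m; "gripper_force": force on a finger pad.
Only numpy, scipy, OpenCV 4.12 (cv2) and the standard library are available. Lean on these libraries where they do the work, as an engineer would, in place of code of your own. Each camera call takes 0.05 s, during which the arm holds its last target. There are 200 camera calls.

## Working session

There is one attempt and no reset: what is moved stays moved. The work goes in short steps, Python scripts to look and compute and a tool call to move; the robot and the scene stay as the last step left them, time stands still between calls to the robot, and variables do not carry over. Pictures are saved under pics/ and viewed, at most 10 in all, crops included, and the job is handed in when it is done.

Besides the shell and the picture viewer there is one more tool, called after "Emit:" as a command line: name --argument value ..., lists and objects as JSON in quotes. move_arm: Moves the arm, as the interface text tells. Its arguments: {"type":"object","properties":{"deltas":{"type":"array","items":{"type":"number"}},"squeeze":{"type":"number"}},"required":["deltas"]}

```bash
mkdir -p pics; cat > h.py <<'E'
import numpy as np, cv2
from plant import robot
def world(cam,uv,d):
    m=robot.camera_model(cam);K,R,t=map(np.array,(m["K"],m["R"],m["t"]))
    p=np.linalg.inv(K)@np.array([uv[0],uv[1],1.])*d
    return R.T@(p-t)
def cloud(cam,d):
    m=robot.camera_model(cam);K,R,t=map(np.array,(m["K"],m["R"],m["t"]))
    v,u=np.mgrid[0:d.shape[0],0:d.shape[1]]
    P=np.stack([(u-K[0,2])/K[0,0]*d,(v-K[1,2])/K[1,1]*d,d],-1)
    return (P-t)@R
E
python3 - <<'E'
from h import *
for c in("top","side"):
    p,d=robot.read_camera(c);np.savez(f"pics/{c}.npz",p=p,d=d)
    cv2.imwrite(f"pics/{c}1.png",cv2.cvtColor(p,cv2.COLOR_RGB2BGR))
    W=cloud(c,d)
    for l in("gas_top","pump_top","plug_top","light_top","igniter_top","switchbox"):
        for r in robot.recognise(c,l)[:3]:
            u,v=map(int,r["uv"]);print(c,l,u,v,round(r["confidence"],2),W[v,u].round(3))
s=robot.read_state();print(s["t"],s["tool_pos"],s["orientation"],s["opening"])
E
```

```text
top gas_top 152 228 0.53 [0.435 0.317 0.114]
top pump_top 293 181 0.6 [ 0.572 -0.031  0.074]
top pump_top 182 291 0.4 [0.284 0.241 0.078]
top plug_top 378 203 0.49 [ 0.523 -0.261  0.051]
top light_top 201 302 0.44 [0.257 0.197 0.056]
top switchbox 193 297 0.97 [0.268 0.218 0.05 ]
top switchbox 285 190 0.93 [ 0.553 -0.011  0.047]
side gas_top 230 279 0.71 [0.435 0.326 0.118]
side gas_top 229 280 0.36 [0.434 0.331 0.12 ]
side pump_top 300 296 0.64 [0.275 0.246 0.078]
side pump_top 206 234 0.25 [0.596 0.236 0.12 ]
side plug_top 232 277 0.63 [0.435 0.318 0.118]
side plug_top 312 177 0.38 [ 0.529 -0.262  0.055]
side switchbox 269 219 0.93 [0.522 0.028 0.062]
side switchbox 309 298 0.59 [0.262 0.221 0.052]
side switchbox 206 233 0.46 [0.598 0.234 0.12 ]
0.7 [ 0.20170276 -0.56508057  0.22963854] [-3.09555184e+00 -5.35816826e-01  3.03246351e-07] 0.09314561830039789
```

View pics/top1.png

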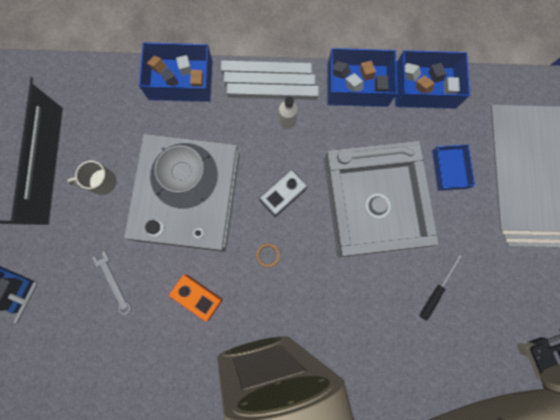

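View pics/side1.png

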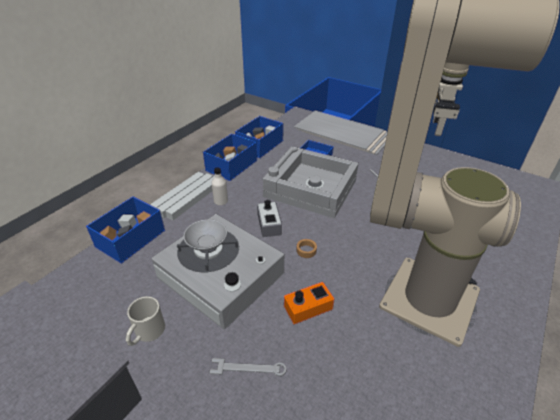

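The top view shows the hob on the left (gas knob at 152,228; igniter at 198,233). The grey box is mid-scene, with the pump knob at about 292,183 and the light switch at 275,199. The sink is on the right with its plug at 378,205, and the orange decoy is at 195,297. The side view agrees. Next I'll segment by height.

```bash
python3 - <<'E'
from h import *
for c in("top","side"):
    z=np.load(f"pics/{c}.npz");W=cloud(c,z["d"]);G=z["p"].max(-1)
    def seg(n,c0,r,lo,hi):
        m=(np.hypot(W[...,0]-c0[0],W[...,1]-c0[1])<r)&(W[...,2]>lo)&(W[...,2]<hi)
        q=W[m]
        if len(q)<4: print(c,n,len(q));return
        print(c,n,len(q),"med",np.median(q,0).round(4),"mid",((q.min(0)+q.max(0))/2).round(4),"ext",np.ptp(q,0).round(3))
    seg("gas",(.435,.32),.04,.108,.13)
    seg("pump",(.57,-.03),.03,.068,.09)
    seg("light",(.53,.01),.035,.056,.066)
    seg("box",(.553,-.01),.09,.042,.056)
    seg("plug",(.523,-.261),.04,.044,.065)
    seg("hob",(.53,.27),.25,.078,.09)
    seg("sink",(.53,-.26),.24,.078,.09)
    # box rectangle
    m=(np.hypot(W[...,0]-.553,W[...,1]+.01)<.09)&(W[...,2]>.042)
    print("boxrect",cv2.minAreaRect(W[m][:,:2].astype(np.float32)))
    for n,c0 in(("bottle",(.74,0)),):
        m=(np.hypot(W[...,0]-c0[0],W[...,1]-c0[1])<.08)&(W[...,2]>.06);print(n,np.median(W[m],0).round(3),m.sum())
    m=(np.hypot(W[...,0]-.57,W[...,1]-.24)<.1)&(W[...,2]>.125);q=W[m];print("bowl",((q.min(0)+q.max(0))/2).round(3),np.ptp(q,0).round(3),q[:,2].max())
p=np.load("pics/top.npz")["p"][120:270,120:450]
cv2.imwrite("pics/crop.png",cv2.resize(cv2.cvtColor(p,cv2.COLOR_RGB2BGR),None,fx=2.4,fy=2.4,interpolation=3))
E
```

```text
top gas 170 med [0.4391 0.3177 0.1163] mid [0.4391 0.3184 0.1146] ext [0.033 0.036 0.013]
top pump 64 med [ 0.5688 -0.0256  0.0758] mid [ 0.5695 -0.0256  0.0749] ext [0.022 0.021 0.008]
top light 117 med [0.5278 0.0176 0.0593] mid [0.5262 0.018  0.0604] ext [0.043 0.037 0.009]
top box 883 med [ 0.5487 -0.0057  0.0496] mid [ 0.5484 -0.0047  0.049 ] ext [0.123 0.126 0.014]
top plug 203 med [ 0.5199 -0.2626  0.0506] mid [ 0.5195 -0.2626  0.051 ] ext [0.041 0.042 0.013]
top hob 8161 med [0.5112 0.2504 0.084 ] mid [0.4862 0.3204 0.084 ] ext [0.405 0.397 0.012]
top sink 3715 med [ 0.5389 -0.2614  0.0841] mid [ 0.5348 -0.214   0.084 ] ext [0.308 0.377 0.012]
boxrect ((0.548486053943634, -0.004401475191116333), (0.06632326543331146, 0.12020739167928696), 43.47914505004883)
bottle [ 0.758 -0.012  0.097] 355
bowl [0.582 0.256 0.137] [0.118 0.118 0.023] 0.14815211072245343
side gas 147 med [0.4353 0.3205 0.1174] mid [0.4364 0.3187 0.1151] ext [0.035 0.034 0.014]
side pump 35 med [ 0.566  -0.0239  0.0766] mid [ 0.5676 -0.0284  0.0755] ext [0.023 0.025 0.01 ]
side light 65 med [0.5251 0.0173 0.0604] mid [0.5262 0.0161 0.0607] ext [0.041 0.038 0.009]
side box 395 med [0.5425 0.0013 0.0512] mid [ 0.5455 -0.0041  0.049 ] ext [0.125 0.125 0.014]
side plug 71 med [ 0.516  -0.2602  0.0522] mid [ 0.5169 -0.2628  0.0504] ext [0.039 0.043 0.01 ]
side hob 5314 med [0.5031 0.2997 0.0857] mid [0.4841 0.3212 0.084 ] ext [0.405 0.396 0.012]
side sink 1263 med [ 0.5199 -0.2295  0.0853] mid [ 0.5338 -0.2139  0.084 ] ext [0.309 0.382 0.012]
boxrect ((0.5449966788291931, -0.0033999457955360413), (0.06604817509651184, 0.12201906740665436), 43.56812286376953)
bottle [ 0.758 -0.004  0.094] 263
bowl [0.581 0.255 0.136] [0.118 0.117 0.023] 0.14781202080892072
```

```bash
cat >> h.py <<'E'
from scipy.spatial.transform import Rotation as Ro
def to(*pts):
    s=robot.read_state();R=Ro.from_rotvec(s["orientation"]).as_matrix()
    print("t",s["t"],"at",np.round(s["tool_pos"],4),"F",np.round(s["force"],2),"open",round(s["opening"],4),"q",np.round(s["q"],2))
    for p in pts: print(p,(R.T@(np.array(p)-s["tool_pos"])).round(4))
E
python3 - <<'E'
from h import *
to((.45,-.2,.23),(.438,.319,.23))
E
```

```text
t 0.7 at [ 0.2017 -0.5651  0.2296] F [0.6  0.18 0.47] open 0.0931 q [-1.31  0.13  1.49  0.    1.52 -0.09]
(0.45, -0.2, 0.23) [ 0.3566 -0.2604 -0.0004]
(0.438, 0.319, 0.23) [ 5.197e-01 -7.532e-01 -4.000e-04]
```

Emit:
move_arm --deltas '[0.05,-0.036,0,0,0,0,0,0.1,-0.073,0,0,0,0,0,0.15,-0.11,0,0,0,0,0,0.2,-0.146,0,0,0,0,0,0.25,-0.183,0,0,0,0,0,0.3,-0.219,0,0,0,0,0,0.356,-0.26,0,0,0,0,0,0.37,-0.31,0,0,0,0,0,0.386,-0.36,0,0,0,0,0,0.402,-0.41,0,0,0,0,0,0.418,-0.46,0,0,0,0,0,0.434,-0.51,0,0,0,0,0]'

```text
t: 2.2
tool_pos: [0.4388, 0.0628, 0.23]
orientation: [3.095, 0.536, 0.002]
force: [0.8, 0.7, 0.2]
opening: 0.0005
gripper_force: 0.0
```

```bash
python3 - <<'E'
from h import *
to((.438,.319,.23),(.438,.319,.14))
E
```

```text
t 2.2 at [0.4388 0.0628 0.23  ] F [0.8  0.68 0.15] open 0.0005 q [ 0.03 -0.31  1.9  -0.    1.55  1.25]
(0.438, 0.319, 0.23) [ 0.0853 -0.2416 -0.    ]
(0.438, 0.319, 0.14) [ 0.0853 -0.2416  0.09  ]
```

Emit:
move_arm --deltas '[0.017,-0.048,0,0,0,0,0,0.034,-0.096,0,0,0,0,0,0.051,-0.145,0,0,0,0,0,0.068,-0.193,0,0,0,0,0,0.085,-0.242,0,0,0,0,0,0.085,-0.242,0.04,0,0,0,0,0.085,-0.242,0.08,0,0,0,0,0.085,-0.242,0.08,0,0,0,0,0.085,-0.242,0.08,0,0,0,0]'

```text
t: 3.32
tool_pos: [0.4384, 0.3179, 0.1513]
orientation: [-3.095, -0.535, -0.002]
force: [-0.5, 0.3, 1.1]
opening: 0.0004
gripper_force: 0.0
```

```bash
python3 - <<'E'
from h import *
to((.438,.319,.131),(.438,.319,.116))
p,d=robot.read_camera("side")
cv2.imwrite("pics/side2.png",cv2.resize(cv2.cvtColor(p[200:340,130:330],cv2.COLOR_RGB2BGR),None,fx=3.5,fy=3.5,interpolation=3))
E
```

```text
t 3.325 at [0.4384 0.3179 0.1513] F [-0.53  0.29  1.1 ] open 0.0004 q [0.53 0.02 1.75 0.   1.37 1.76]
(0.438, 0.319, 0.131) [-0.     -0.0012  0.0203]
(0.438, 0.319, 0.116) [-0.0001 -0.0012  0.0353]
```

View pics/side2.png

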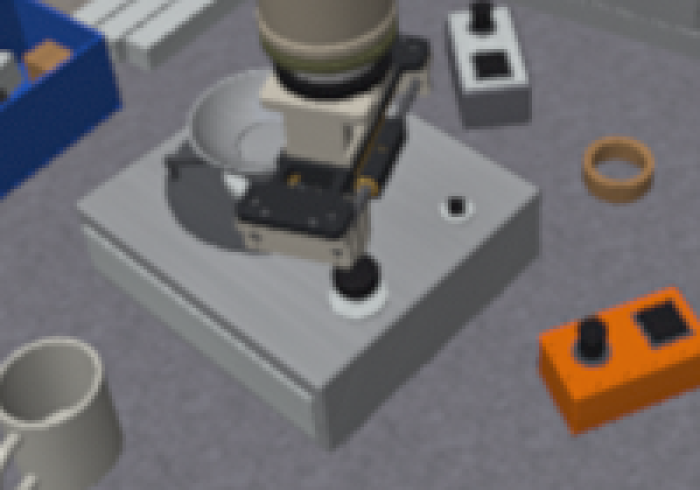

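The crop shows the closed fingertips just above the gas knob (about 355,270 in the crop), with the body clear of the bowl. Now the slow push.

Emit:
move_arm --deltas '[0,-0.001,0.01,0,0,0,0,0,-0.001,0.018,0,0,0,0,0,-0.001,0.021,0,0,0,0,0,-0.001,0.024,0,0,0,0,0,-0.001,0.027,0,0,0,0,0,-0.001,0.03,0,0,0,0,0,-0.001,0.032,0,0,0,0,0,-0.001,0.034,0,0,0,0,0,-0.001,0.035,0,0,0,0,0,-0.001,0.035,0,0,0,0,0,-0.001,0.035,0,0,0,0]'

```text
t: 4.75
tool_pos: [0.4375, 0.3186, 0.1153]
orientation: [-3.095, -0.536, -0.0]
force: [-3.6, -3.1, 9.4]
opening: 0.0007
gripper_force: 4.2
```

About 9 N with the tip at 0.104 m matches the stop plus the cushion, so the gas knob is in. Lift and check before the pump.

Emit:
move_arm --deltas '[0,0,-0.02,0,0,0,0,0,0,-0.06,0,0,0,0,0,0,-0.11,0,0,0,0,-0.017,0.048,-0.11,0,0,0,0,-0.034,0.096,-0.11,0,0,0,0,-0.051,0.145,-0.11,0,0,0,0,-0.051,0.145,-0.11,0,0,0,0]'

```text
t: 5.62
tool_pos: [0.4386, 0.1622, 0.2246]
orientation: [3.096, 0.529, 0.002]
force: [0.1, 0.6, -0.1]
opening: 0.0007
gripper_force: 0.0
```

```bash
python3 - <<'E'
from h import *
to((.568,-.026,.225),(.568,-.026,.105))
for c in("side","top"):
    p,d=robot.read_camera(c);W=cloud(c,d)
    for n,c0,r,lo,hi in(("gas",(.438,.319),.025,.096,.13),("pump",(.568,-.026),.02,.068,.09),("light",(.526,.018),.02,.055,.07)):
        m=(np.hypot(W[...,0]-c0[0],W[...,1]-c0[1])<r)&(W[...,2]>lo)&(W[...,2]<hi);q=W[m]
        if len(q)>4:print(c,n,len(q),np.median(q,0).round(4),((q.min(0)+q.max(0))/2).round(4))
E
```

```text
t 5.625 at [0.4386 0.1622 0.2246] F [ 0.14  0.59 -0.13] open 0.0007 q [ 0.25 -0.23  1.85 -0.    1.53  1.48]
(0.568, -0.026, 0.225) [ 5.950e-02  2.205e-01 -2.000e-04]
(0.568, -0.026, 0.105) [0.0594 0.2204 0.1198]
side gas 152 [0.4349 0.3211 0.1065] [0.4378 0.3186 0.1033]
side light 61 [0.5239 0.0206 0.0607] [0.5267 0.0177 0.0596]
top gas 28 [0.431  0.3263 0.1053] [0.4301 0.3261 0.1055]
top pump 62 [ 0.569  -0.0257  0.0758] [ 0.5689 -0.0257  0.0765]
top light 123 [0.5278 0.0177 0.0591] [0.5263 0.018  0.0608]
```

The gas knob's top now measures 0.106 m, so it is in. Going above the pump.

Emit:
move_arm --deltas '[0.012,0.045,0,0,0,0,0,0.024,0.09,0,0,0,0,0,0.036,0.135,0,0,0,0,0,0.048,0.18,0,0,0,0,0,0.0595,0.2205,0,0,0,0,0,0.0595,0.2205,0.05,0,0,0,0,0.0595,0.2205,0.1,0,0,0,0,0.0595,0.2205,0.12,0,0,0,0,0.0595,0.2205,0.12,0,0,0,0,0.0595,0.2205,0.12,0,0,0,0]'

```text
t: 6.98
tool_pos: [0.57, -0.0225, 0.107]
orientation: [3.094, 0.537, 0.005]
force: [-0.2, -1.1, 0.3]
opening: 0.0006
gripper_force: 0.0
```

```bash
python3 - <<'E'
from h import *
to((.568,-.026,.089),(.568,-.026,.0745))
p,d=robot.read_camera("side")
cv2.imwrite("pics/side3.png",cv2.resize(cv2.cvtColor(p[130:270,180:380],cv2.COLOR_RGB2BGR),None,fx=3.5,fy=3.5,interpolation=3))
E
```

```text
t 6.975 at [ 0.57   -0.0225  0.107 ] F [-0.16 -1.15  0.3 ] open 0.0006 q [-0.13  0.14  1.71  0.    1.29  1.1 ]
(0.568, -0.026, 0.089) [-0.0031  0.0026  0.018 ]
(0.568, -0.026, 0.0745) [-0.0031  0.0026  0.0325]
```

View pics/side3.png

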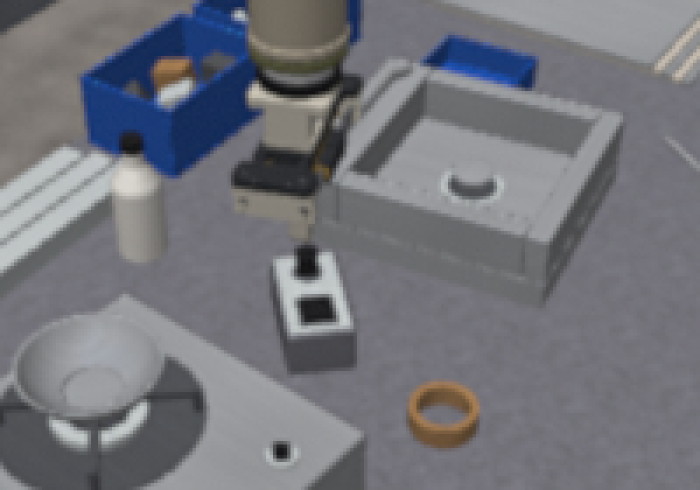

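The tips are just above the pump knob (about 305,245 in the crop), a few mm off. I'll correct that and push.

Emit:
move_arm --deltas '[-0.003,0.0025,0.004,0,0,0,0,-0.003,0.0025,0.012,0,0,0,0,-0.003,0.0025,0.016,0,0,0,0,-0.003,0.0025,0.019,0,0,0,0,-0.003,0.0025,0.022,0,0,0,0,-0.003,0.0025,0.025,0,0,0,0,-0.003,0.0025,0.028,0,0,0,0,-0.003,0.0025,0.03,0,0,0,0,-0.003,0.0025,0.031,0,0,0,0,-0.003,0.0025,0.031,0,0,0,0,-0.003,0.0025,0.031,0,0,0,0]'

```text
t: 8.4
tool_pos: [0.5663, -0.0262, 0.0742]
orientation: [3.095, 0.536, 0.0]
force: [-5.0, -0.8, 8.6]
opening: 0.0008
gripper_force: 4.0
```

Emit:
move_arm --deltas '[0,0,-0.01,0,0,0,0,0,0,-0.05,0,0,0,0,0,0,-0.1,0,0,0,0,0,0,-0.14,0,0,0,0,-0.01,0.05,-0.14,0,0,0,0,-0.02,0.09,-0.14,0,0,0,0,-0.03,0.13,-0.14,0,0,0,0,-0.03,0.13,-0.14,0,0,0,0,-0.03,0.13,-0.14,0,0,0,0]'

```text
t: 9.52
tool_pos: [0.5818, -0.1583, 0.2136]
orientation: [-3.095, -0.535, -0.0]
force: [-0.5, -0.0, 0.1]
opening: 0.0007
gripper_force: 0.0
```

```bash
python3 - <<'E'
from h import *
to((.518,-.2625,.21),(.518,-.2625,.08))
for c in("side","top"):
    p,d=robot.read_camera(c);W=cloud(c,d)
    for n,c0,r,lo,hi in(("pump",(.568,-.026),.02,.056,.09),("light",(.526,.018),.02,.055,.07),("plug",(.518,-.2625),.035,.044,.065)):
        m=(np.hypot(W[...,0]-c0[0],W[...,1]-c0[1])<r)&(W[...,2]>lo)&(W[...,2]<hi);q=W[m]
        if len(q)>4:print(c,n,len(q),np.median(q,0).round(4),((q.min(0)+q.max(0))/2).round(4))
    m=(np.hypot(W[...,0]-.553,W[...,1]+.01)<.09)&(W[...,2]>.042)&(W[...,2]<.08);print(cv2.minAreaRect(W[m][:,:2].astype(np.float32)))
E
```

```text
t 9.525 at [ 0.5818 -0.1583  0.2136] F [-0.5  -0.    0.14] open 0.0007 q [-0.35  0.15  1.5   0.    1.5   0.88]
(0.518, -0.2625, 0.21) [-0.095   0.0767  0.0035]
(0.518, -0.2625, 0.08) [-0.0951  0.0768  0.1335]
side pump 36 [ 0.5666 -0.0238  0.0662] [ 0.5687 -0.0265  0.0632]
side light 67 [0.5252 0.0191 0.06  ] [0.5248 0.0171 0.0596]
side plug 71 [ 0.5162 -0.2614  0.0521] [ 0.5167 -0.2625  0.0502]
((0.5469118356704712, -0.004974015057086945), (0.06616828590631485, 0.12530630826950073), 43.79395294189453)
top pump 62 [ 0.5689 -0.0261  0.0651] [ 0.5672 -0.0261  0.0642]
top light 122 [0.5277 0.0179 0.0588] [0.5259 0.018  0.0594]
top plug 176 [ 0.5219 -0.2635  0.0506] [ 0.5206 -0.2622  0.0504]
((0.5484797358512878, -0.004420541226863861), (0.06649792939424515, 0.11976715177297592), 43.556968688964844)
```

The pump is in and the box hasn't moved. Now the plug.

Emit:
move_arm --deltas '[-0.032,0.026,0,0,0,0,0,-0.064,0.052,0,0,0,0,0,-0.095,0.077,0,0,0,0,0,-0.095,0.077,0,0,0,0,0,-0.095,0.077,0.05,0,0,0,0,-0.095,0.077,0.1,0,0,0,0,-0.095,0.077,0.13,0,0,0,0,-0.095,0.077,0.13,0,0,0,0,-0.095,0.077,0.13,0,0,0,0]'

```text
t: 10.75
tool_pos: [0.5194, -0.2628, 0.0854]
orientation: [3.094, 0.537, 0.003]
force: [0.5, -0.2, 0.0]
opening: 0.0005
gripper_force: 0.0
```

```bash
python3 - <<'E'
from h import *
to((.518,-.2625,.049))
E
```

```text
t 10.75 at [ 0.5194 -0.2628  0.0854] F [ 0.54 -0.17  0.04] open 0.0005 q [-0.56  0.19  1.69  0.    1.26  0.67]
(0.518, -0.2625, 0.049) [-0.0013 -0.0008  0.0364]
```

Emit:
move_arm --deltas '[-0.001,0,0.01,0,0,0,0,-0.001,0,0.018,0,0,0,0,-0.001,0,0.021,0,0,0,0,-0.001,0,0.024,0,0,0,0,-0.001,0,0.027,0,0,0,0,-0.001,0,0.03,0,0,0,0,-0.001,0,0.032,0,0,0,0,-0.001,0,0.034,0,0,0,0,-0.001,0,0.035,0,0,0,0,-0.001,0,0.035,0,0,0,0,-0.001,0,0.035,0,0,0,0]'

```text
t: 12.12
tool_pos: [0.5172, -0.2635, 0.0491]
orientation: [3.095, 0.536, 0.0]
force: [-3.8, 1.9, 6.8]
opening: 0.0005
gripper_force: 3.3
```

Tip at 0.038 m with 6.8 N: the plug is at its stop. Lift clear, out toward the start.

Emit:
move_arm --deltas '[0,0,-0.01,0,0,0,0,0,0,-0.05,0,0,0,0,0,0,-0.1,0,0,0,0,0,0,-0.15,0,0,0,0,0,0,-0.18,0,0,0,0,-0.04,0.03,-0.18,0,0,0,0,-0.08,0.06,-0.18,0,0,0,0,-0.12,0.09,-0.18,0,0,0,0,-0.16,0.12,-0.18,0,0,0,0,-0.2,0.15,-0.18,0,0,0,0,-0.2,0.15,-0.18,0,0,0,0,-0.2,0.15,-0.18,0,0,0,0]'

```text
t: 13.62
tool_pos: [0.3794, -0.4719, 0.2288]
orientation: [-3.096, -0.535, -0.001]
force: [1.0, 0.1, 0.5]
opening: 0.0001
gripper_force: 0.0
```

```bash
python3 - <<'E'
from h import *
to()
p0=np.load("pics/side.npz")["p"]
for c in("side","top"):
    p,d=robot.read_camera(c);W=cloud(c,d)
    for n,c0,r,lo,hi in(("gas",(.438,.319),.025,.096,.13),("pump",(.568,-.026),.02,.056,.09),("light",(.526,.018),.02,.055,.07),("plug",(.518,-.2625),.03,.036,.065)):
        m=(np.hypot(W[...,0]-c0[0],W[...,1]-c0[1])<r)&(W[...,2]>lo)&(W[...,2]<hi);q=W[m]
        if len(q)>4:print(c,n,len(q),np.median(q,0).round(4))
    cv2.imwrite(f"pics/{c}9.png",cv2.cvtColor(p,cv2.COLOR_RGB2BGR))
E
```

```text
t 13.625 at [ 0.3794 -0.4719  0.2288] F [0.97 0.12 0.54] open 0.0001 q [-0.98  0.15  1.47  0.    1.52  0.25]
side gas 148 [0.4355 0.321  0.1066]
side pump 38 [ 0.566  -0.0245  0.0654]
side light 70 [0.5254 0.0194 0.0602]
side plug 69 [ 0.5192 -0.2627  0.0397]
top gas 171 [0.4386 0.3177 0.1051]
top pump 62 [ 0.5688 -0.0261  0.0647]
top light 124 [0.5276 0.0178 0.0593]
top plug 180 [ 0.5199 -0.2625  0.0391]
```

View pics/top9.png

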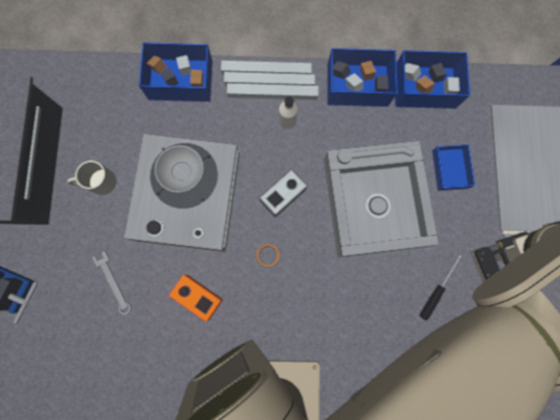

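The picture shows all three parts in (gas 153,228; pump 292,184; plug 378,206), everything else where it was, and the hand clear at the lower right.

```bash
python3 -c "
from plant import robot
print(robot.close_job())"
```

```text
the job is handed in; nothing more can be done
None
```

I pushed in the gas knob, then the pump knob, then the drain plug, each to its stop with under 10 N on top. In the final pictures all three stay in and nothing else has moved. The hand is clear, and I handed the job in at about 14 s; no verdict came back.

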